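# Release the cigar tubes with the two-button interlock

### The arm

A 7-joint arm with a two-finger parallel gripper is mounted at the origin on the work surface. World frame = base frame: x ahead of the robot, y to its left, z up, the work surface at z = 0. Lengths are in m, angles in degrees, forces in N, time in s.
With the tool pointing down it reaches from about 0.425 to 0.875 m from the base axis. Payload 4.7 kg.
Tool frame: the origin (TCP) lies on the mounting face of the last link; the fingertips stand 182 mm ahead of it and the grasp point (between the pads) lies 164 mm ahead of it; z points along the fingers, y is the line along which they close (so a half turn about z gives the same grasp; the last joint's range is limited). The gripper opens to 87 mm and grips with 3 to 60 N. Pads are 19 mm wide; open, the fingers measure 117 mm over their backs; the gripper's body (75 mm by 190 mm) begins 51 mm behind the grasp point.
Start: joints at [68.073, 18.392, -4.016, 83.108, 1.295, 78.541, -3.26], TCP at [0.251, -0.6, 0.405] pointing down, gripper open.
Joint ranges: [-163.93, 163.93], [-17.29, 119.83], [-79.2, 71.16], [3.27, 140.29], [-89.18, 269.18], [5.43, 117.66], [-154.24, 154.24]. Speed limits (degrees/s): [147.25, 147.25, 180, 180, 180, 180, 180].

### API

Orientations are given as a 3x3 rotation matrix whose columns are the frame's x, y, z axes.
In Python, from workcell import env, eyes gives the robot as it stands.
- The arm moves only by the shell command python3 -m pendant 'ROWS' [OPENING] [FORCE]. ROWS is JSON, a list of rows, each a list of 6 numbers: the shift along the world's x, y, z in m, then the turn, a rotation vector about the world's x, y, z in rad. A call has 1 to 12 rows; each row shifts and turns the commanded pose from where the row before left it; what a row does not reach is not made up. A row lasts 1/12 s, in which the tool goes at most 41.7 mm and 7.16 degrees, less where a joint would pass 70% of its speed; a pose out of reach is approached as far as the arm can. A call is refused whole if a number of a shift passes 0.0417 or a number of a turn 0.125, either way. A call with a gripper value outside its range is refused whole. OPENING is the closure, from 0 (fully open) to 1 (shut), set as the call begins (- or left out, the last holds). The fingers move at their own pace and stop on an object; FORCE is the grip in N (left out, the last holds). Time passes only in rows, so rows that do not move let the fingers close. It gives the time, the measured TCP pose, the force, the opening and the grip force at its end, in the units of the state.
- env.state(): the state, without advancing time (a new reading comes with each control period).
- eyes.snapshot(name): name is "side" or "top"; returns the picture (384x512x3 uint8, blue, green, red); there is no depth.
- eyes.camera_info(name): a dict with "K" (3x3 intrinsics, pixels), "world_to_cam" (4x4, takes a point from world to camera coordinates). Camera axes: x right, y up, looking along -z (the intrinsics and any distortion apply to the point x, -y, -z); pixel columns grow to the right and rows downward; lengths in m; the calibration is good to about 2 mm. A picture is of the moment at which its call begins. camera_info takes no time and is no camera call.
- env.sign_off(): hands the job in; it is judged then, once.
The state is a dict: "time": time; "joint_positions": joint angles; "qd": joint speeds; "joint_torque": joint torques, N m; "position": TCP position; "eef_rot": TCP orientation; "contact_force": force on the tool from outside, world axes, zero at the start; "ft_torque": the same for the moment, N m; "grip_width": finger opening in m; "gripper_force": force on a finger pad.
Only numpy, scipy, OpenCV 4.12 (cv2) and the standard library are available. Lean on these libraries where they do the work, as an engineer would, in place of code of your own. Each camera call takes 0.05 s, during which the arm holds its last target. There are 200 camera calls.

### The job

Press the feeder's two steel buttons down together, one fingertip on each, and keep both fully down until all three aluminium tubes have rolled off the chute and come to rest in the cork-floored tray. Then let both buttons spring back up and move clear. Do not touch the tubes, never push one button down on its own, and leave everything else on the bench where it stands.

Things in the scene. Friction and masses are not known exactly. Their poses are not given: they have to be found in the camera images.
- feeder: Wooden tube feeder screwed to the bench. Origin on the bench straight below the midpoint of its two buttons; z up, x horizontal from the buttons to the tray, y from the right button to the left. Flat deck from x=-40 to 50 mm, 220 mm wide, top 45 mm above the bench, buttons at x=0; then an upright board (x 46 to 56 mm, 85 mm high), chute, pins and tray.
- chute (a point): Middle of the aluminium chute's surface (feeder x=98 mm, 56 mm above the bench). It runs from x=53 to 144 mm, sloping 12 degrees down towards +x, 162 mm wide between cheeks 8 mm thick and 85 mm high; the three tubes lie across it.
- pins (a point): Middle of the row of four steel pins (feeder x=130 mm) that stop the tubes, 8 mm above the chute. Each button carries two of them rigidly, and either button's two hold all the tubes: they roll only while both buttons are more than about 8 mm down.
- button_left_top (a point): Centre of the top face of the left button (feeder's +y side, y=+30 mm), a steel plunger 26 mm in diameter whose flat top stands 67 mm above the bench, 22 mm above the deck (4 mm dark collar of 42 mm diameter round it). The point moves down with the button. The two buttons are alike, 60 mm apart centre to centre.
- button_right_top (a point): Centre of the top face of the right button (y=-30 mm), otherwise like the left one.
- button_left (a joint): Travel of the left button in m: 0 up, 0.010 fully down against its stop. A spring returns it: it starts to move at about 1.5 N and is fully down at about 5 N. Beyond that it is rigid.
- button_right (a joint): Travel of the right button, the same.
- tray (a point): Centre of the tray's cork floor, 12 mm above the bench; axes as the feeder's. The tray is 90 mm long in x (feeder x=144 to 234), 162 mm wide in y, its walls 50 mm high.
- tube1: Closed aluminium tube 22 mm in diameter, 150 mm long, 30 g, lying across the chute along the feeder's y, the lowest of the three, against the pins. Origin at the middle of its axis; own y along the axis. At rest in the tray its origin is 23 mm above the bench.
- tube2: The same tube, the middle one.
- tube3: The same tube, the highest on the chute.
- tube_cap: Bystander: loose aluminium tube cap, 18 mm diameter, 18 mm high, without the dark collar that the buttons have, standing on the deck about 90 mm to the left (+y) of the midpoint between the buttons. Origin at the centre of its underside. Leave it.
- glue_jar: Bystander: jar with white cap, 60 mm diameter, 75 mm high, on the bench to the left of the feeder. Origin at the centre of its underside.
- mould: Bystander: wooden mould block 200 x 110 x 44 mm with dark grooves on top, on the bench to the right of the feeder. Origin at the centre of its underside.
- brass_weight: Bystander: brass weight with a knob, 44 mm diameter, 54 mm high, on the bench to the left of the chute. Origin at the centre of its underside.
- blade: Bystander: flat rounded steel blade about 140 x 90 x 4 mm lying on the bench near the robot, left. Origin at the centre of its underside.
- gauge: Bystander: wooden gauge plate 150 x 60 x 10 mm with three holes lying near the robot, right. Origin at the centre of its underside.
- tin: Bystander: steel tin 70 mm diameter, 90 mm high, far left. Origin at the centre of its underside.
Mind the look-alikes: they are no part of the job. Leave any black or purple look-alike of the tube3 alone.

How it is judged:
By the outcome, as a careful person would: the job done as asked, in the order asked, and still so for the second after the job is handed in, with the robot touching nothing.
It also fails if it takes over 32 s, if anything falls off the work surface, if the arm or the gripper's body presses on something with over 40 N, if the wrist force passes 120 N, or if a joint passes its speed limit or range.

## Working session

There is one attempt and no reset: what is moved stays moved. The work goes in short steps, Python scripts to look and compute and a shell command to move; the robot and the scene stay as the last step left them, time stands still between calls to the robot, and variables do not carry over. Pictures are saved under pics/ and viewed, at most 10 in all, crops included, and the job is handed in when it is done.

```bash
mkdir -p pics
python3 - <<'E'
from workcell import env, eyes
import cv2
for n in("side","top"):
    cv2.imwrite(f"pics/{n}0.png",eyes.snapshot(n)); c=eyes.camera_info(n); print(n,c)
s=env.state(); print(s)
E
```

```text
side {'K': array([[495.24483234,   0.        , 255.78549414],
       [  0.        , 495.24483234, 193.17317744],
       [  0.        ,   0.        ,   1.        ]]), 'world_to_cam': array([[-0.74204743, -0.67008524,  0.0187453 ,  0.45622857],
       [ 0.44517931, -0.47169606,  0.76112956, -0.26340157],
       [-0.5011796 ,  0.57313925,  0.64832893, -1.37222171],
       [ 0.        ,  0.        ,  0.        ,  1.        ]])}
top {'K': array([[442.57399951,   0.        , 253.75377099],
       [  0.        , 442.57399951, 191.52123432],
       [  0.        ,   0.        ,   1.        ]]), 'world_to_cam': array([[ 0.01227475, -0.99989199, -0.00808265,  0.10010571],
       [ 0.98549075,  0.01072869,  0.16938969, -0.53573869],
       [-0.16928468, -0.01004459,  0.98551601, -1.3667408 ],
       [ 0.        ,  0.        ,  0.        ,  1.        ]])}
{'time': 0.1, 'joint_positions': array([68.07497757, 18.43686837, -4.01800215, 83.16702496,  1.29497991,
       78.54101456, -3.25818079]), 'qd': array([ 0.11873351, -0.11773999, -0.06131186, -0.10268871, -0.05869702,
       -0.03621936, -0.0224477 ]), 'joint_torque': array([ 2.27233013e-04, -4.92575347e+01, -4.06006509e-01, -3.13399315e+01,
       -6.43957802e-02,  3.94710456e-02,  3.80793585e-05]), 'position': array([ 0.25110887, -0.59934824,  0.40375541]), 'eef_rot': array([[ 9.22276806e-01,  3.86529347e-01, -7.46274315e-04],
       [ 3.86530059e-01, -9.22275467e-01,  1.57334630e-03],
       [-8.01259754e-05, -1.73951825e-03, -9.99998484e-01]]), 'contact_force': array([-0.12543956, -0.23715835,  0.47669727]), 'ft_torque': array([-0.01652787, -0.00247043,  0.01846357]), 'gripper_force': 0.0, 'grip_width': 0.08701354920748396}
```

View pics/side0.png

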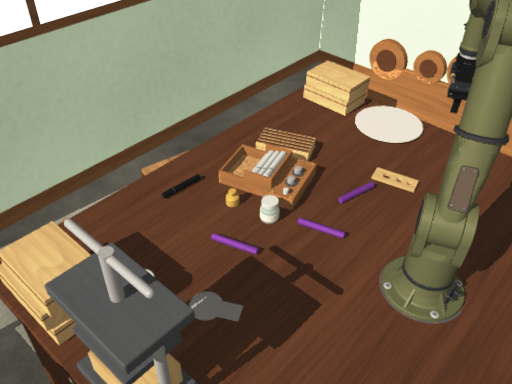

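View pics/top0.png

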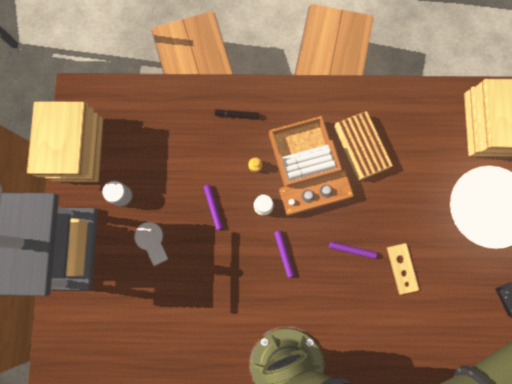

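The side view shows the feeder near (268,170). In the top view the two collared buttons are near (308,195) and (327,190), and the cap is near (291,202). I'll zoom in for accuracy.

Run:
```python
import cv2,numpy as np
a=cv2.imread("pics/top0.png")[110:220,260:360]; b=cv2.imread("pics/side0.png")[135:215,215:325]
a=cv2.resize(a,None,fx=4,fy=4,interpolation=cv2.INTER_CUBIC); b=cv2.resize(b,None,fx=3.6,fy=3.6,interpolation=cv2.INTER_CUBIC)
o=np.zeros((440,800,3),np.uint8); o[:a.shape[0],:400]=a; o[:b.shape[0],402:402+b.shape[1]]=b
cv2.imwrite("pics/z0.png",o)
```

```text
(no output)
```

View pics/z0.png

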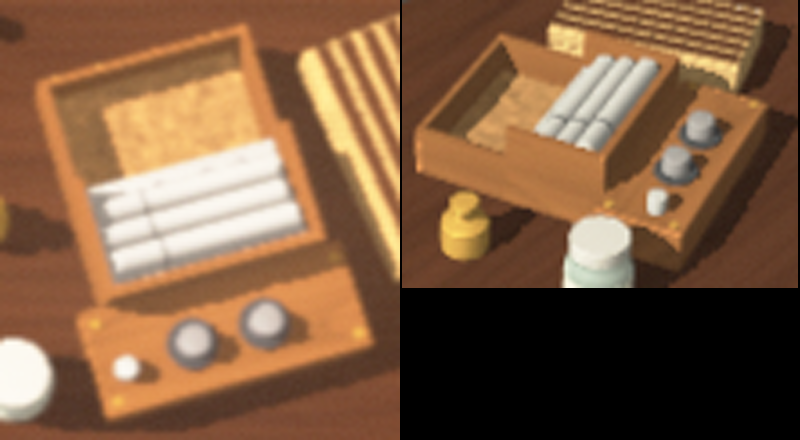

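```bash
cat > h.py <<'E'
import cv2,numpy as np
from workcell import env,eyes
def ray(n,u,v):
    c=eyes.camera_info(n); K=c["K"]; T=c["world_to_cam"]; R=T[:3,:3]
    d=np.array([(u-K[0,2])/K[0,0],-(v-K[1,2])/K[1,1],-1]); return -R.T@T[:3,3],R.T@d
def onz(n,u,v,z):
    o,d=ray(n,u,v); return o+d*(z-o[2])/d[2]
def proj(n,p):
    c=eyes.camera_info(n); K=c["K"]; q=c["world_to_cam"]@np.r_[p,1]; 
    return K[0,0]*q[0]/-q[2]+K[0,2],K[1,1]*q[1]/q[2]+K[1,2]
E
python3 - <<'E'
from h import *
def cen(n,u,v,r,thr):
    im=cv2.imread(f"pics/{n}0.png")[v-r:v+r+1,u-r:u+r+1].astype(int)
    m=((im.min(2)>thr)&(im.max(2)-im.min(2)<40)).astype(np.uint8)
    k,l,s,c=cv2.connectedComponentsWithStats(m); i=1+np.argmax(s[1:,4]); return c[i]+[u-r,v-r],s[i,4]
P={}
for b,t,s in(("L",(308,195),(291,178)),("R",(326,190),(298,168))):
  for n,c,r in(("top",t,8),("side",s,7)):
    for thr in(110,140):
      p,a=cen(n,*c,r,thr); w=onz(n,*p,.067); print(b,n,thr,p.round(1),a,(w*1e3).round(1)); P[b,n,thr]=w
for n in("top","side"):
  for t in (110,140):
    d=P["L",n,t]-P["R",n,t]; print(n,t,np.linalg.norm(d)*1e3,np.degrees(np.arctan2(-d[0],d[1])),(P["L",n,t]+P["R",n,t])*500)
# deck edges: tube row ends & deck screws/corners (top zoom)
for z in [(95,323),(118,400),(358,333),(107,417),(373,342),(78,318)]:
  print(z,(onz("top",260+(z[0]+.5)/4-.5,110+(z[1]+.5)/4-.5,.045)*1e3).round(1))
for z in [(37,85),(247,27)]: print("tray",z,(onz("top",260+z[0]/4,110+z[1]/4,.062)*1e3).round(1))
E
```

```text
L top 110 [307.3 194.8] 87 [522.3 -62.1  67. ]
L top 140 [307.6 194.5] 57 [523.2 -62.9  67. ]
L side 110 [290.3 179.5] 52 [516.4 -57.8  67. ]
L side 140 [289.9 179.3] 41 [518.1 -57.5  67. ]
R top 110 [325.4 189.9] 85 [ 538.7 -119.    67. ]
R top 140 [325.7 189.5] 59 [ 539.7 -120.    67. ]
R side 110 [297.1 169.6] 49 [ 533.3 -114.6   67. ]
R side 140 [296.8 169.4] 41 [ 534.8 -114.8   67. ]
top 110 59.269212810441346 16.073656190092553 [530.5014221  -90.53269062  67.        ]
top 140 59.46636996796828 16.165192689916918 [531.44868394 -91.408262    67.        ]
side 110 59.22344145879452 16.62037549435449 [524.85510078 -86.1832333   67.        ]
side 140 59.673735190596396 16.323509480854717 [526.44425363 -86.17355421  67.        ]
(95, 323) [539.5  11.7  45. ]
(118, 400) [477.7  -6.5  45. ]
(358, 333) [ 533.7 -197.7   45. ]
(107, 417) [464.1   2.2  45. ]
(373, 342) [ 526.5 -209.5   45. ]
(78, 318) [543.4  25.3  45. ]
tray (37, 85) [729.9  58.5  62. ]
tray (247, 27) [ 780.5 -111.6   62. ]
```

The top view gives a midpoint of about (0.531, -0.091) and a yaw of 16.3°. The 59.5 mm spacing and the deck edges agree with this. The tool needs a turn of about -6.4° and fingers at about 45 mm, so I'll go over at height first.

```bash
python3 -m pendant '[[0.0175,0.032,0,0,0,-0.0094],[0.0175,0.032,0,0,0,-0.0094],[0.0175,0.032,0,0,0,-0.0094],[0.0175,0.032,0,0,0,-0.0094],[0.0175,0.032,0,0,0,-0.0094],[0.0175,0.032,0,0,0,-0.0094],[0.0175,0.032,0,0,0,-0.0094],[0.0175,0.032,0,0,0,-0.0094],[0.0175,0.032,0,0,0,-0.0094],[0.0175,0.032,0,0,0,-0.0094],[0.0175,0.032,0,0,0,-0.0094],[0.0175,0.032,0,0,0,-0.0094]]' 0.48
python3 -m pendant '[[0.0175,0.03,-0.02,0,0,0],[0.0175,0.03,-0.02,0,0,0],[0.0175,0.03,-0.02,0,0,0],[0.0175,0.03,-0.02,0,0,0],[0,0,-0.01,0,0,0],[0,0,-0.01,0,0,0],[0,0,0,0,0,0],[0,0,0,0,0,0]]'
python3 - <<'E'
from h import *
s=env.state(); print(s["position"],s["eef_rot"].round(4),s["grip_width"],s["joint_positions"])
y=s["eef_rot"][:,1]; print("yaw",np.degrees(np.arctan2(y[0],-y[1])),"tip",s["position"]+.182*s["eef_rot"][:,2])
a=eyes.snapshot("top")[110:250,250:370]; b=eyes.snapshot("side")[60:215,215:325]
a=cv2.resize(a,None,fx=3.5,fy=3.5,interpolation=2); b=cv2.resize(b,None,fx=3.4,fy=3.4,interpolation=2)
o=np.zeros((540,800,3),np.uint8); o[:a.shape[0],:a.shape[1]]=a; o[:b.shape[0],422:422+b.shape[1]]=b
cv2.imwrite("pics/z1.png",o)
E
```

```text
time: 1.1
position: [0.4615, -0.2137, 0.4045]
eef_rot: [[0.96, 0.28, -0.0], [0.28, -0.96, -0.0], [-0.0, 0.0, -1.0]]
contact_force: [0.2, -0.5, 0.1]
grip_width: 0.0448
gripper_force: 0.0
time: 1.77
position: [0.5306, -0.0971, 0.3043]
eef_rot: [[0.961, 0.278, -0.002], [0.278, -0.961, -0.001], [-0.002, 0.0, -1.0]]
contact_force: [-0.7, 0.1, 0.1]
grip_width: 0.0454
gripper_force: 0.0
[ 0.53058873 -0.09709124  0.30433738] [[ 9.606e-01  2.780e-01 -1.500e-03]
 [ 2.780e-01 -9.606e-01 -5.000e-04]
 [-1.600e-03  1.000e-04 -1.000e+00]] 0.0454324218908898 [ 33.84268037  11.26330558 -29.02691411 105.19481028   6.03823434
  65.13371798 -71.12589177]
yaw 16.142970550726773 tip [ 0.53030974 -0.09718802  0.12233761]
```

View pics/z1.png

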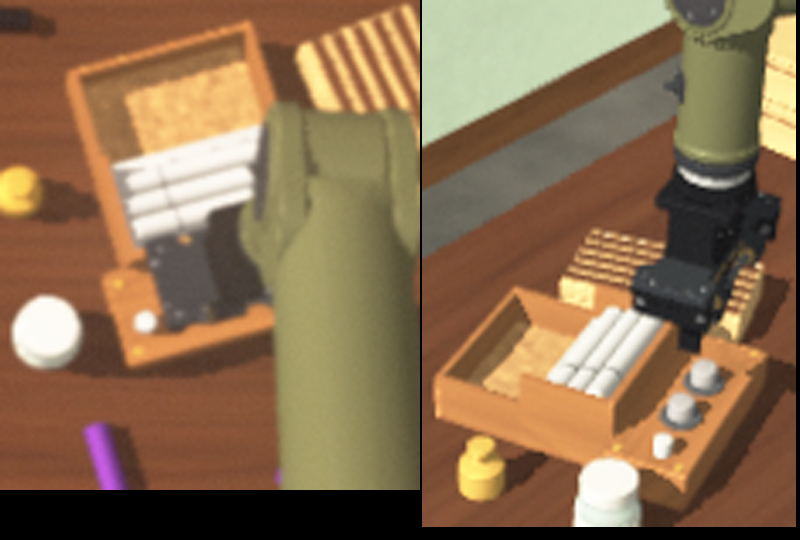

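The arm is over the buttons, with the left fingertip in the side crop at about (690,345). I'll correct y, go down to about 13 mm above the buttons, and check the tip against the button in the side view.

```bash
python3 -m pendant '[[0,0.003,-0.014,0,0,0],[0,0.0035,-0.014,0,0,0],[0,0,-0.014,0,0,0],[0,0,0,0,0,0],[0,0,0,0,0,0]]'
python3 - <<'E'
from h import *
s=env.state(); R=s["eef_rot"];t=s["position"]+.182*R[:,2]; print("tip",t)
for k in(30,-30): 
  p=t-R[:,1]*k/1e3; print(k,p.round(4),[np.round(proj("side",p+[0,0,dz]),1) for dz in(0,.067-t[2])])
b=eyes.snapshot("side")[130:210,240:340]
cv2.imwrite("pics/z2.png",cv2.resize(b,None,fx=7,fy=7,interpolation=2))
E
```

```text
time: 2.28
position: [0.531, -0.09, 0.2632]
eef_rot: [[0.96, 0.279, -0.0], [0.279, -0.96, -0.0], [-0.0, 0.0, -1.0]]
contact_force: [-0.6, -0.5, -0.2]
grip_width: 0.045
gripper_force: 0.0
tip [ 0.53098255 -0.09003318  0.08121477]
30 [ 0.5226 -0.0612  0.0812] [array([289.8, 174.8]), array([289.5, 178.2])]
-30 [ 0.5393 -0.1188  0.0812] [array([296.8, 164.9]), array([296.5, 168.3])]
```

View pics/z2.png

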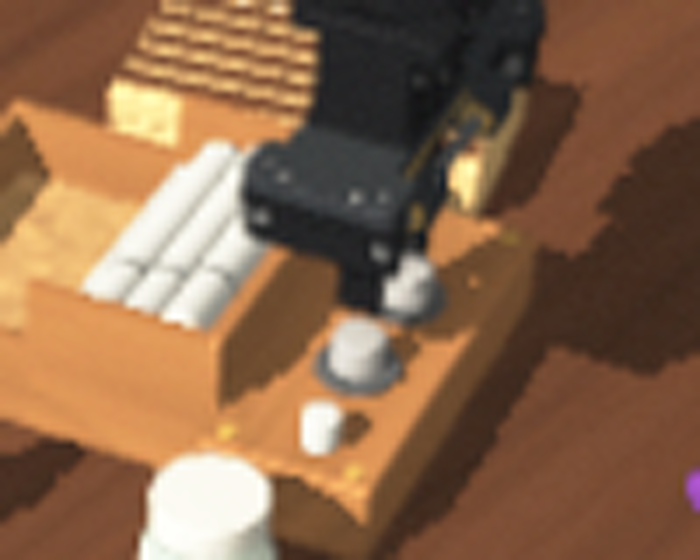

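The finger stands in the same image column as the left button, directly above it, and the heights agree with the projection. Now I'll press to about full travel and read the force.

```bash
python3 -m pendant '[[0,0,-0.006,0,0,0],[0,0,-0.006,0,0,0],[0,0,-0.006,0,0,0],[0,0,-0.006,0,0,0],[0,0,0,0,0,0],[0,0,0,0,0,0]]'
python3 - <<'E'
from workcell import env
s=env.state();print(s["position"][2]-.182,s["contact_force"],s["ft_torque"],s["eef_rot"][:,1])
E
```

```text
time: 2.83
position: [0.5318, -0.0894, 0.2399]
eef_rot: [[0.96, 0.28, 0.001], [0.28, -0.96, -0.001], [0.001, 0.001, -1.0]]
contact_force: [-1.1, -0.6, 8.5]
grip_width: 0.0453
gripper_force: 4.3
0.05789490055974475 [-1.05881254 -0.64207669  8.4808074 ] [-0.17362894  0.33160625 -0.0360838 ] [ 0.27992381 -0.96002106  0.00149111]
```

```bash
python3 -m pendant '[[0,0,-0.002,0,0,0],[0,0,-0.002,0,0,0],[0,0,0,0,0,0],[0,0,0,0,0,0],[0,0,0,0,0,0],[0,0,0,0,0,0]]'
python3 - <<'E'
from h import *
s=env.state();print(s["position"][2]-.182,s["contact_force"],s["ft_torque"],s["eef_rot"][:,1])
a=eyes.snapshot("top")[110:220,255:355]; b=eyes.snapshot("side")[130:210,215:325]
a=cv2.resize(a,None,fx=4,fy=4,interpolation=2); b=cv2.resize(b,None,fx=3.6,fy=3.6,interpolation=2)
o=np.zeros((440,800,3),np.uint8); o[:a.shape[0],:400]=a; o[:b.shape[0],402:402+b.shape[1]]=b
cv2.imwrite("pics/z3.png",o)
E
```

```text
time: 3.33
position: [0.532, -0.089, 0.2394]
eef_rot: [[0.96, 0.28, 0.001], [0.28, -0.96, -0.003], [0.0, 0.003, -1.0]]
contact_force: [-11.0, 1.3, 31.9]
grip_width: 0.0453
gripper_force: 16.0
0.057366589702035786 [-11.00098323   1.30960871  31.87014557] [ 0.22560836  2.55397665 -0.01806867] [ 0.27980595 -0.9600528   0.00269231]
```

View pics/z3.png

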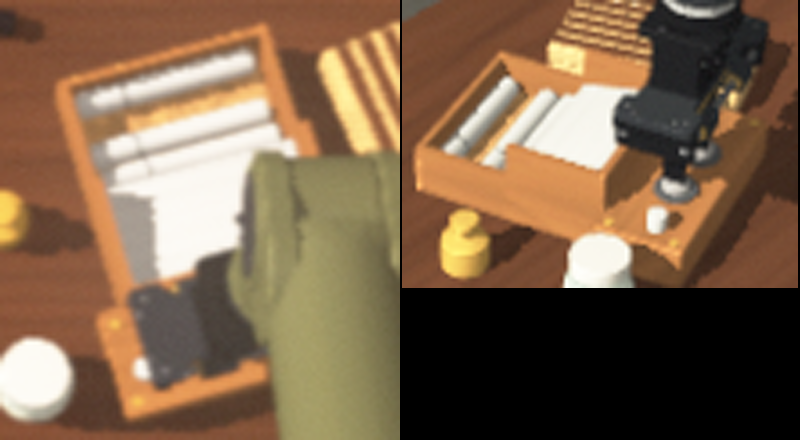

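The buttons are fully down (tip at 57.4 mm, 32 N). One tube is at the far tray wall (top crop (180,80)) and the other two are leaving the chute. I'll hold for 2 s and look again.

```bash
python3 -m pendant '[[0,0,0,0,0,0],[0,0,0,0,0,0],[0,0,0,0,0,0],[0,0,0,0,0,0],[0,0,0,0,0,0],[0,0,0,0,0,0],[0,0,0,0,0,0],[0,0,0,0,0,0],[0,0,0,0,0,0],[0,0,0,0,0,0],[0,0,0,0,0,0],[0,0,0,0,0,0]]'
python3 -m pendant '[[0,0,0,0,0,0],[0,0,0,0,0,0],[0,0,0,0,0,0],[0,0,0,0,0,0],[0,0,0,0,0,0],[0,0,0,0,0,0],[0,0,0,0,0,0],[0,0,0,0,0,0],[0,0,0,0,0,0],[0,0,0,0,0,0],[0,0,0,0,0,0],[0,0,0,0,0,0]]'
cat > look.py <<'E'
import sys
from h import *
c0=eyes.snapshot("top"); b0=eyes.snapshot("side")
python=0
for i in range(6): c1=eyes.snapshot("top")
roi=np.s_[110:175,268:318]
print("motion",np.abs(c1.astype(int)-c0)[roi].max(), env.state()["time"])
a=cv2.resize(c1[110:220,255:355],None,fx=4,fy=4,interpolation=2); b=cv2.resize(b0[130:210,215:325],None,fx=3.6,fy=3.6,interpolation=2)
o=np.zeros((440,800,3),np.uint8); o[:a.shape[0],:400]=a; o[:b.shape[0],402:402+b.shape[1]]=b
cv2.imwrite(sys.argv[1],o)
E
python3 look.py pics/z4.png
```

```text
time: 4.43
position: [0.532, -0.0891, 0.2394]
eef_rot: [[0.96, 0.28, 0.001], [0.28, -0.96, -0.003], [0.0, 0.003, -1.0]]
contact_force: [-10.7, -0.2, 31.7]
grip_width: 0.0452
gripper_force: 16.0
time: 5.43
position: [0.532, -0.0891, 0.2394]
eef_rot: [[0.96, 0.28, 0.001], [0.28, -0.96, -0.003], [0.0, 0.003, -1.0]]
contact_force: [-10.1, 0.9, 32.1]
grip_width: 0.0453
gripper_force: 16.0
motion 8 5.8333
```

View pics/z4.png

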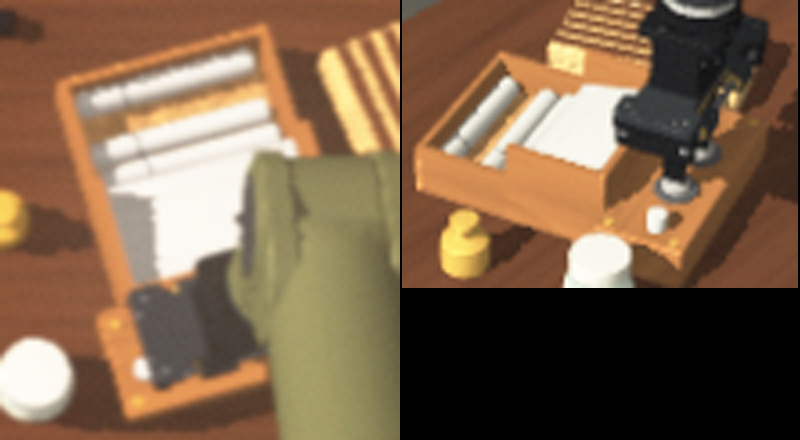

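Three still tubes show in the top crop at about (180,82), (185,130) and (205,155). I'll check their positions along the feeder, since the third must be in the tray and not on the chute.

Run:
```python
from h import *
a=np.radians(16.3); X=np.array([np.cos(a),np.sin(a)]); o=np.array([.531,-.0905])
for z in[(180,82),(185,130),(205,152)]:
  for h in (.03,.06): print(z,h,"feeder x mm",round(float((onz("top",255+(z[0]+.5)/4-.5,110+(z[1]+.5)/4-.5,h)[:2]-o)@X*1e3),1))
im=cv2.imread("pics/z4.png")[:,:400]
# brightness along feeder x across tubes, mid tube column
for yo in (20,40):
  r=[]
  for x in range(100,240,4):
    p=np.r_[o+X*x/1e3+np.array([-X[1],X[0]])*yo/1e3,.034]; u,v=proj("top",p); r.append(int(im[int((v-110+.5)*4),int((u-255+.5)*4),0]))
  print(yo,r)
c=cv2.resize(eyes.snapshot("side")[140:190,215:285],None,fx=10,fy=10,interpolation=2); cv2.imwrite("pics/z5.png",c)
```

```text
(180, 82) 0.03 feeder x mm 218.7
(180, 82) 0.06 feeder x mm 210.3
(185, 130) 0.03 feeder x mm 178.3
(185, 130) 0.06 feeder x mm 170.7
(205, 152) 0.03 feeder x mm 155.9
(205, 152) 0.06 feeder x mm 148.9
20 [245, 244, 244, 244, 244, 245, 243, 241, 242, 244, 242, 235, 220, 228, 241, 238, 178, 162, 210, 236, 242, 236, 159, 115, 109, 82, 77, 103, 145, 197, 229, 223, 162, 90, 64]
40 [234, 223, 211, 209, 190, 165, 171, 164, 204, 245, 244, 240, 220, 229, 239, 235, 186, 154, 199, 233, 236, 221, 131, 89, 84, 82, 80, 98, 149, 190, 229, 236, 178, 98, 64]
```

View pics/z5.png

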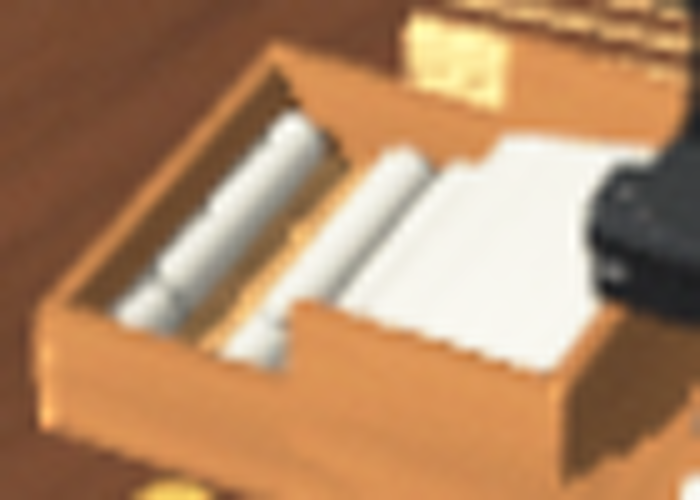

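The tubes lie at feeder x ≈ 219, 178 and 156 mm, all on the tray floor (144–234), and nothing is left on the chute. Now I'll release straight up and move clear.

```bash
python3 -m pendant '[[0,0,0.006,0,0,0],[0,0,0.01,0,0,0],[0,0,0.015,0,0,0],[0,0,0.02,0,0,0],[0,0,0.025,0,0,0],[0,0,0.025,0,0,0],[0,0,0.025,0,0,0],[0,0,0.02,0,0,0],[0,-0.02,0,0,0,0],[0,-0.03,0,0,0,0],[0,-0.03,0,0,0,0],[0,-0.03,0,0,0,0]]'
python3 -m pendant '[[0,-0.035,0,0,0,0],[0,-0.035,0,0,0,0],[0,-0.035,0,0,0,0],[0,-0.03,0,0,0,0],[0,-0.02,0,0,0,0],[0,0,0,0,0,0],[0,0,0,0,0,0],[0,0,0,0,0,0]]'
python3 look.py pics/z6.png
```

```text
time: 6.88
position: [0.531, -0.1999, 0.3805]
eef_rot: [[0.96, 0.281, -0.001], [0.281, -0.96, -0.0], [-0.001, -0.0, -1.0]]
contact_force: [1.5, 0.4, -0.3]
grip_width: 0.0451
gripper_force: 0.0
time: 7.55
position: [0.5316, -0.3528, 0.3801]
eef_rot: [[0.96, 0.281, -0.001], [0.281, -0.96, 0.002], [-0.0, -0.002, -1.0]]
contact_force: [-0.4, 0.7, 0.0]
grip_width: 0.0452
gripper_force: 0.0
motion 8 7.95
```

View pics/z6.png

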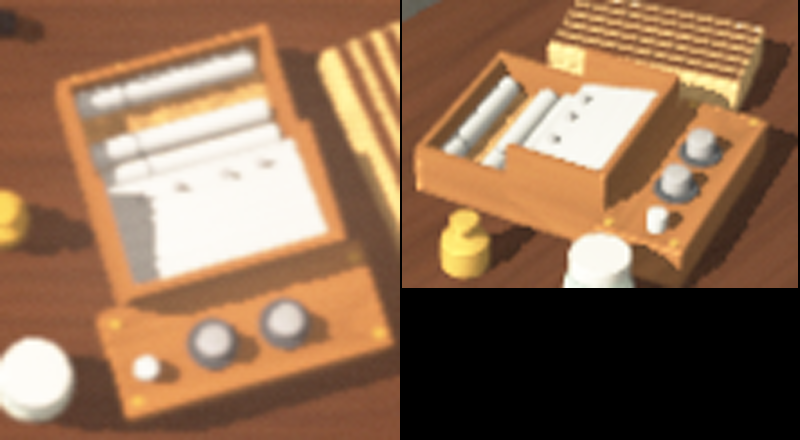

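The chute is empty with its pins up, three tubes are at rest in the tray, both buttons are up at (212,342) and (286,322), and the cap is where it was.

```bash
python3 -c "
from workcell import env
print(env.sign_off())"
```

```text
the job is handed in; nothing more can be done
None
```

Job handed in at about 8 s: I held both buttons fully down together until all three tubes came to rest in the tray, then released them and moved the arm clear; the last pictures show both buttons up and the tube cap, jar, weight and mould by the feeder undisturbed.

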